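# Stack the lunch pots in their stand

### The job

Build the stacking snack pots into their tower on the dark wooden stand: the red pot goes in the stand, the yellow pot on the red one, the blue pot on the yellow one, and the pale wooden lid with the knob closes the top. Set them in this order, each upright and fully seated in the one below. Leave the green pot, the striped mug and the espresso cup where they are.

Things in the scene. Friction and masses are not known exactly. Their poses are not given: they have to be found in the camera images.
- stand_top (a point): dark wooden stand fixed to the worktop: a disc of 90 mm diameter, 16 mm high, with a round recess in its middle, 48 mm wide and 7 mm deep, that takes the foot of a pot. The point is on its axis, level with its top face; z is up. It may be anywhere among the pots.
- pot_red_center (a point): red plastic snack pot, round, open on top: 56 mm outside diameter, 50 mm high, mouth 48 mm inside, wall 4 mm. Its foot (42 mm wide, 6 mm high, chamfered) drops loosely into a mouth or the stand's recess until the shoulder above it rests on the rim. About 90 g. Seated, its point is 19 mm above the stand's top face. The point: on the axis, half-way up (25 mm above the underside); z is up.
- pot_yellow_center (a point): yellow plastic snack pot, round, open on top: 56 mm outside diameter, 50 mm high, mouth 48 mm inside, wall 4 mm. Its foot (42 mm wide, 6 mm high, chamfered) drops loosely into a mouth or the stand's recess until the shoulder above it rests on the rim. About 90 g. Seated, its point is 44 mm above the red pot's. The point: on the axis, half-way up (25 mm above the underside); z is up.
- pot_blue_center (a point): blue plastic snack pot, round, open on top: 56 mm outside diameter, 50 mm high, mouth 48 mm inside, wall 4 mm. Its foot (42 mm wide, 6 mm high, chamfered) drops loosely into a mouth or the stand's recess until the shoulder above it rests on the rim. About 90 g. Seated, its point is 44 mm above the yellow pot's. The point: on the axis, half-way up (25 mm above the underside); z is up.
- lid_knob (a point): round pale wooden lid, knob up, about 60 g: a foot 42 mm wide and 6 mm high, over it a disc 58 mm wide and 7 mm thick, and on that a knob that is 24 mm in diameter from 24 to 40 mm above the lid's underside. The point is on the axis in the knob, 30 mm above the underside; seated, it is 49 mm above the blue pot's point. z is up.
- pot_green_center (a point): green plastic snack pot, round, open on top: 56 mm outside diameter, 50 mm high, mouth 48 mm inside, wall 4 mm. Its foot (42 mm wide, 6 mm high, chamfered) drops loosely into a mouth or the stand's recess until the shoulder above it rests on the rim. Not part of today's tower: it stays where it is. The point: on the axis, half-way up (25 mm above the underside); z is up.
- mug_center (a point): cream mug with coloured stripes, 83 x 115 x 86 mm, standing to the left; a bystander. The point is on the axis of the round body, half-way up; the handle points along -y.
- espresso_center (a point): small white espresso cup with a handle, 62 x 88 x 50 mm, standing to the right; a bystander. The point is on the axis of the round body, half-way up; the handle points along -y.

How it is judged:
On the way, in this order (a step that is already met when the one before it is completed fails the run):
1. the red pot is seated in the stand (horizontal distance between pot_red_center and stand_top below 0.006 m and z of pot_red_center in the frame of stand_top between 0.016 and 0.022 m and angle between pot_red_center's own z axis and vertical below 0.06 rad), for 0.2 s.
2. the yellow pot is seated on the red pot (horizontal distance between pot_yellow_center and pot_red_center below 0.006 m and z of pot_yellow_center in the frame of pot_red_center between 0.041 and 0.047 m and angle between pot_yellow_center's own z axis and vertical below 0.06 rad), for 0.2 s.
3. the blue pot is seated on the yellow pot (horizontal distance between pot_blue_center and pot_yellow_center below 0.006 m and z of pot_blue_center in the frame of pot_yellow_center between 0.041 and 0.047 m and angle between pot_blue_center's own z axis and vertical below 0.06 rad), for 0.2 s.
4. the lid closes the blue pot (horizontal distance between lid_knob and pot_blue_center below 0.006 m and z of lid_knob in the frame of pot_blue_center between 0.046 and 0.052 m and angle between lid_knob's own z axis and vertical below 0.06 rad), for 0.2 s.
At the end, for the whole second after the job is handed in: Red pot in the stand, yellow on red, blue on yellow, lid on blue: each axis within 6 mm of the one below, seated to within 3 mm of its full depth, tilted by less than 0.06 rad, at rest (below 0.02 m/s) and released (all of step 1 and all of step 2 and all of step 3 and all of step 4 and linear speed of each of pot_red, pot_yellow, pot_blue, lid below 0.02 m/s); the robot touches nothing.
It fails at once if the green pot is moved by more than 25 mm or tipped (distance of pot_green_center from where it was at the start of the episode above 0.025 m or angle between pot_green_center's own z axis and vertical above 0.4 rad).
It fails at once if the striped mug is moved by more than 25 mm or tipped (distance of mug_center from where it was at the start of the episode above 0.025 m or angle between mug_center's own z axis and vertical above 0.4 rad).
It fails at once if the espresso cup is moved by more than 25 mm or tipped (distance of espresso_center from where it was at the start of the episode above 0.025 m or angle between espresso_center's own z axis and vertical above 0.4 rad).
It also fails if it takes over 120 s, if anything falls off the work surface, if the arm or the gripper's body presses on something with over 40 N, if the wrist force passes 120 N, or if a joint passes its speed limit or range.

### The arm

A 7-joint arm with a two-finger parallel gripper is mounted at the origin on a cart in front of the work surface, level with it; the furniture and walls round the work are solid. World frame = base frame: x ahead of the robot, y to its left, z up, the work surface at z = 0. Lengths are in m, angles in rad, forces in N, time in s.
With the tool pointing down it reaches from about 0.4 to 0.875 m from the base axis. Payload 19.3 kg.
Tool frame: the origin (TCP) lies midway between the tips of the shut fingers; the grasp point (between the pads) lies 19 mm behind it; z points along the fingers, y is the line along which they close (so a half turn about z gives the same grasp; the last joint's range is limited). The gripper opens to 85 mm and grips with 20 to 120 N. Pads are 22 mm wide; open, the fingers measure 114 mm over their backs; the gripper's body (76 mm by 85 mm) begins 54 mm behind the grasp point. The pads swing forward as they close: fully open they stand 13 mm farther back than shut.
Start: joints at [1.105, 0.521, -0.036, 1.599, 0.021, 1.021, -0.113], TCP at [0.241, -0.577, 0.231] pointing down, gripper open.
Joint ranges: [-2.91, 2.91], [-0.3, 2.13], [-1.5, 1.42], [0.17, 2.43], [-1.26, 4.41], [0.16, 1.93], [-2.52, 2.52]. Speed limits (rad/s): [1.89, 1.89, 2.39, 2.39, 3.01, 3.01, 3.01].

### API

Orientations are given as [roll, pitch, yaw] about the fixed x, y, z axes, in that order (R = Rz(yaw) Ry(pitch) Rx(roll)).
In Python, from workcell import bot gives the robot as it stands.
- The arm moves only by the tool move_arm, never from a script. Its argument "series" is a list of rows, each a list of 3 entries, a list of its own where there are three numbers: the shift along the tool's x, y, z in cm, then the turn, a rotation vector about the tool's x, y, z in rad, then the opening in per cent of the stroke, from 0 (shut) to 100 (fully open). A call has 1 to 20 rows; each row is the pose to reach, as a shift and turn from the pose commanded when the call began, along the tool's axes at that moment; what a row does not reach only later rows make up. A row lasts 1/12 s, in which the tool goes at most 41.7 mm and 7.16 degrees, less where a joint would pass 70% of its speed; a pose out of reach is approached as far as the arm can. A call with a gripper value outside its range is refused whole. The fingers move at their own pace and stop on an object; "squeeze" is the grip in N (left out, the last holds). Time passes only in rows, so rows that repeat a pose let the fingers close. It gives the time, the measured TCP pose, the force, the opening and the grip force at its end, in the units of the state.
- bot.observe(): the state, without advancing time (a new reading comes with each control period).
- bot.grab_frame(name): name is "scene" or "side" or "wrist"; returns (picture, depth): 420x560x3 uint8, red, green, blue; 420x560 float32, m along the optical axis (not along the pixel's ray), 0 where there is no reading.
- bot.camera_params(name): a dict with "fovy" (degrees; the focal length in pixels is half the picture's height over the tangent of half this angle, whatever the lens; pixels are square), "cx", "cy" (the principal point, pixels), "R" (3x3) and "t" (3): a world point X has camera coordinates R X + t; the wrist camera has in their place "tool_from_camera" (4x4, takes a point from camera to tool coordinates, whose origin is the TCP and whose axes are the flange's). Camera axes: x right, y down, z forward; pixel columns grow to the right and rows downward; lengths in m; the calibration is good to about 2 mm. The wrist camera is an equidistant fisheye: a pixel r from the principal point sees the ray r / f radians off the axis. A picture is of the moment at which its call begins: read the wrist's pose just before it. camera_params takes no time and is no camera call.
- bot.job_done(): hands the job in; it is judged then, once.
Trained networks look in the newest picture that a camera, given by its name, has taken for a name from the list of things; names that differ only in an ending like _2 or _b are one class to them, and where a whole thing is asked for, a point or a joint stands for the part that bears it (a point fixed in the world has none). Each returns a list of dicts, best first, with "conf" (0 to 1); they miss things now and then, are a little off and sometimes report something else, mostly with a low value. They report only what shows in the picture. A call takes as long as a camera call.
- bot.find_in(camera, thing): "bbox" ([left, top, right, bottom] in pixels, round what is visible of it).
- bot.trace(camera, thing): "mask" (420x560 bool, what is visible of it) and "bbox" ([left, top, right, bottom] in pixels, round what is visible of it).
The state is a dict: "clock": time; "qpos": joint angles; "qd": joint speeds; "joint_efforts": joint torques, N m; "position": TCP position; "tool_rot": TCP orientation; "force": force on the tool from outside, world axes, zero at the start; "moment": the same for the moment, N m; "grip_width": finger opening in m; "finger_force": force on a finger pad.
Only numpy, scipy, OpenCV 4.12 (cv2) and the standard library are available. Lean on these libraries where they do the work, as an engineer would, in place of code of your own. Each camera call takes 0.05 s, during which the arm holds its last target. There are 200 camera calls.

## Working session

There is one attempt and no reset: what is moved stays moved. The work goes in short steps, Python scripts to look and compute and a tool call to move; the robot and the scene stay as the last step left them, time stands still between calls to the robot, and variables do not carry over. Pictures are saved under pics/ and viewed, at most 14 in all, crops included, and the job is handed in when it is done.

Besides the shell and the picture viewer there is one more tool, called after "Call:" by a JSON object that holds its "method" and its "body", one argument or row to a line. move_arm: Moves the arm, as the interface text tells. Its arguments: {"type":"object","properties":{"series":{"type":"array"},"squeeze":{"type":"number"}},"required":["series"]}

```bash
mkdir -p pics; ls; cat > h.py <<'E'
import numpy as np, cv2
from workcell import bot
from scipy.spatial.transform import Rotation as Ro
def save(n,im): cv2.imwrite(f'pics/{n}.png',im[:,:,::-1])
def f(p): return 210/np.tan(np.radians(p['fovy']/2))
def cloud(cam,depth,mask=None):
    p=bot.camera_params(cam)
    v,u=np.nonzero((depth>0) if mask is None else (mask&(depth>0)))
    z=depth[v,u]; F=f(p)
    c=np.c_[(u-p['cx'])/F*z,(v-p['cy'])/F*z,z]
    return (c-p['t'])@np.array(p['R'])
E
python3 - <<'E'
from h import *
print(bot.observe())
for c in ['scene','side']:
    im,d=bot.grab_frame(c); save(c,im); p=bot.camera_params(c); print(c,p, (d>0).mean())
    for t in ['stand_top','pot_red_center','pot_yellow_center','pot_blue_center','lid_knob','pot_green_center','mug_center','espresso_center']:
        for r in bot.trace(c,t)[:2]:
            P=cloud(c,d,r['mask']); 
            print(t,round(r['conf'],2),[int(x) for x in r['bbox']],r['mask'].sum(),np.round(np.percentile(P,[5,50,95],axis=0),3).tolist() if len(P) else '')
print(bot.camera_params('wrist'))
E
```

```text
pics
{'clock': 0.0, 'qpos': array([ 1.10481027,  0.52201575, -0.0362823 ,  1.60000654,  0.02120539,
        1.02113965, -0.1127884 ]), 'qd': array([-7.05402550e-04,  2.46935557e-03, -7.34531728e-04,  3.05292124e-05,
       -8.52283547e-04, -4.46474409e-04,  2.34244623e-03]), 'joint_efforts': array([-3.67432251e-03, -9.27118349e+01,  1.97797693e+00, -3.69940817e+01,
        1.77638303e-02,  8.05479591e-03, -5.48960634e-05]), 'position': array([ 0.24076134, -0.57638461,  0.2307257 ]), 'tool_rot': array([-3.14041366e+00,  1.13431235e-04,  3.95751440e-01]), 'force': array([ 0.30505259, -0.94249595,  0.67035446]), 'moment': array([ 4.38878320e-02,  7.52224677e-04, -7.78909795e-05]), 'finger_force': 0.0, 'grip_width': 0.08579317562023756}
scene {'fovy': 54.928279153159856, 'cx': 279.2373247554435, 'cy': 212.73452214538986, 'R': array([[-0.80212525, -0.5971059 , -0.00772207],
       [-0.32700679,  0.45003295, -0.8309855 ],
       [ 0.49966153, -0.66402928, -0.55624047]]), 't': array([0.45907855, 0.21562824, 1.02748931])} 0.9957950680272109
stand_top 0.55 [194, 238, 228, 255] 513 [[0.6, 0.19
[... 2164 characters left out ...]
0.034], [0.457, 0.246, 0.051]]
mug_center 0.74 [265, 123, 293, 149] 540 [[0.502, 0.409, 0.017], [0.541, 0.426, 0.059], [0.578, 0.49, 0.084]]
espresso_center 0.75 [235, 313, 261, 343] 525 [[0.466, -0.466, 0.018], [0.494, -0.422, 0.035], [0.521, -0.402, 0.05]]
{'fovy': 65.70646984690485, 'cx': 280.53988743007557, 'cy': 211.63981799619265, 'tool_from_camera': array([[-2.15262051e-04, -9.59328558e-01, -2.82291821e-01,
         7.07244557e-02],
       [ 9.99999608e-01,  3.57949048e-05, -8.84195086e-04,
         7.50439386e-04],
       [ 8.58338206e-04, -2.82291901e-01,  9.59328174e-01,
        -1.43557035e-01],
       [ 0.00000000e+00,  0.00000000e+00,  0.00000000e+00,
         1.00000000e+00]])}
```

```bash
cat >> h.py <<'E'
from scipy.optimize import least_squares
def fit(P,radii,z0,z1):
    P=P[(P[:,2]>z0)&(P[:,2]<z1),:2]
    def r(c):
        d=np.hypot(*(P-c).T); return np.min(np.abs(d[:,None]-radii),axis=1)
    best=min((least_squares(r,np.median(P,axis=0)+[a,b],loss='soft_l1',f_scale=.002) for a in (-.02,0,.02) for b in (-.02,0,.02)),key=lambda s:s.cost)
    return best.x,len(P),np.median(r(best.x))
E
python3 - <<'E'
from h import *
ims=[];A={}
for c in ['scene','side']:
    im,d=bot.grab_frame(c); ims.append(im[110:350,150:390])
    for t in ['stand_top','pot_red_center','pot_yellow_center','pot_blue_center','lid_knob','pot_green_center']:
        rs=bot.trace(c,t)
        if not rs: continue
        P=cloud(c,d,rs[0]['mask'])
        A.setdefault(t,[]).append(P)
for t,L in A.items():
    for P in L+[np.vstack(L)]:
        top=np.percentile(P[:,2],97)
        if 'pot' in t: a=fit(P,np.array([.024,.028]),.012,.06)
        elif 'lid' in t: a=fit(P,np.array([.012]),.028,.036)
        else: a=fit(P,np.array([.045]),.003,.0125)
        m=P[P[:,2]>(.045 if 'pot' in t else .008)]
        print(t,np.round(a[0],4),a[1],round(a[2],4),'top',round(top,4),'mid',np.round((np.percentile(m,2,axis=0)+np.percentile(m,98,axis=0))[:2]/2,4))
im=np.hstack(ims); save('a',cv2.resize(im,(800,400),interpolation=cv2.INTER_CUBIC))
E
```

```text
stand_top [0.6093 0.2169] 184 0.0108 top 0.019 mid [0.6387 0.2341]
stand_top [0.6792 0.2247] 143 0.0115 top 0.0195 mid [0.6441 0.2295]
stand_top [0.6098 0.226 ] 327 0.0115 top 0.0192 mid [0.6401 0.2321]
pot_red_center [0.6338 0.014 ] 292 0.001 top 0.0521 mid [0.6345 0.0147]
pot_red_center [0.6376 0.0132] 276 0.0011 top 0.0514 mid [0.6367 0.0097]
pot_red_center [0.6346 0.0134] 568 0.001 top 0.0516 mid [0.6342 0.0131]
pot_yellow_center [ 0.4519 -0.0196] 284 0.0009 top 0.0509 mid [ 0.4521 -0.0189]
pot_yellow_center [ 0.4568 -0.0215] 290 0.001 top 0.0511 mid [ 0.4562 -0.0222]
pot_yellow_center [ 0.4549 -0.0207] 574 0.0011 top 0.051 mid [ 0.4541 -0.021 ]
pot_blue_center [ 0.6158 -0.2437] 231 0.001 top 0.0518 mid [ 0.615  -0.2443]
pot_blue_center [ 0.6203 -0.2467] 380 0.001 top 0.052 mid [ 0.619  -0.2451]
pot_blue_center [ 0.6171 -0.2456] 611 0.0011 top 0.052 mid [ 0.6173 -0.2451]
lid_knob [ 0.4311 -0.2549] 13 0.0006 top 0.0417 mid [ 0.4294 -0.2485]
lid_knob [ 0.4342 -0.2541] 16 0.0014 top 0.0426 mid [ 0.434  -0.2597]
lid_knob [ 0.4323 -0.2544] 29 0.0015 top 0.0424 mid [ 0.4326 -0.2552]
pot_green_center [0.4298 0.2185] 410 0.0009 top 0.0518 mid [0.428  0.2199]
pot_green_center [0.4328 0.2174] 255 0.0012 top 0.0522 mid [0.4342 0.2172]
pot_green_center [0.4304 0.2183] 665 0.001 top 0.0519 mid [0.4299 0.2181]
```

View pics/a.png

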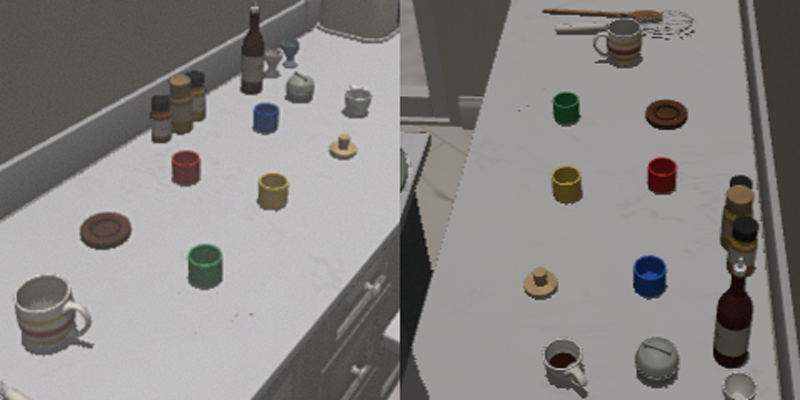

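Both views show all things upright. The red pot is at about (0.635, 0.013), and the stand (0.64, 0.23) lies between the red pot and the mug. I'm moving the wrist camera over the red pot and the stand with the yaw turned to 90°.

Call:
{"method": "move_arm", "body": {
  "series": [
    [[63.4,-48,-3],[0,0,-1.175],100],
    [[63.4,-48,-3],[0,0,-1.175],100],
    [[63.4,-48,-3],[0,0,-1.175],100],
    [[63.4,-48,-3],[0,0,-1.175],100],
    [[63.4,-48,-3],[0,0,-1.175],100],
    [[63.4,-48,-3],[0,0,-1.175],100],
    [[63.4,-48,-3],[0,0,-1.175],100],
    [[63.4,-48,-3],[0,0,-1.175],100],
    [[63.4,-48,-3],[0,0,-1.175],100],
    [[63.4,-48,-3],[0,0,-1.175],100],
    [[63.4,-48,-3],[0,0,-1.175],100],
    [[63.4,-48,-3],[0,0,-1.175],100],
    [[63.4,-48,-3],[0,0,-1.175],100],
    [[63.4,-48,-3],[0,0,-1.175],100],
    [[63.4,-48,-3],[0,0,-1.175],100],
    [[63.4,-48,-3],[0,0,-1.175],100],
    [[63.4,-48,-3],[0,0,-1.175],100],
    [[63.4,-48,-3],[0,0,-1.175],100],
    [[63.4,-48,-3],[0,0,-1.175],100],
    [[63.4,-48,-3],[0,0,-1.175],100]
  ]
}}

```text
clock: 3.27
position: [0.6422, 0.1185, 0.261]
tool_rot: [3.141, -0.004, 1.577]
force: [0.3, 0.4, 0.5]
grip_width: 0.0852
finger_force: 0.0
```

```bash
cat >> h.py <<'E'
def wpose():
    s=bot.observe(); T=np.eye(4); T[:3,:3]=Ro.from_euler('xyz',s['tool_rot']).as_matrix(); T[:3,3]=s['position']
    return T@np.array(bot.camera_params('wrist')['tool_from_camera'])
def wcloud(T,d,mask):
    p=bot.camera_params('wrist'); v,u=np.nonzero(mask&(d>0)); z=d[v,u]
    a,b=u-p['cx'],v-p['cy']; r=np.hypot(a,b)+1e-9; t=np.tan(r/f(p))*z
    return np.c_[a/r*t,b/r*t,z]@T[:3,:3].T+T[:3,3]
def wray(T,u,v):
    p=bot.camera_params('wrist'); a,b=u-p['cx'],v-p['cy']; r=np.hypot(a,b)+1e-9; th=r/f(p)
    return T[:3,3],T[:3,:3]@np.array([a/r*np.sin(th),b/r*np.sin(th),np.cos(th)])
def look(things,name=None):
    T=wpose(); im,d=bot.grab_frame('wrist')
    if name: save(name,im)
    for t in things:
        for r in bot.trace('wrist',t)[:1]:
            P=wcloud(T,d,r['mask'])
            if len(P)<30: print(t,'few');continue
            m=P[P[:,2]>np.percentile(P[:,2],97)-.007]
            if 'pot' in t: a=fit(P,np.array([.024,.028]),.012,.3)
            elif 'lid' in t: a=fit(P,np.array([.029]),.002,.0145)
            else: a=fit(P[P[:,2]>.002],np.array([.045]),-.1,.012) if 0 else ((0,0),0,0)
            h=cv2.minEnclosingCircle(m[:,:2].astype(np.float32)) 
            mid=(np.percentile(m,1,axis=0)+np.percentile(m,99,axis=0))[:2]/2
            print(t,round(r['conf'],2),[int(x) for x in r['bbox']],'fit',np.round(a[0],4),a[1],round(a[2],4),'mid',np.round(mid,4),'circ',np.round(h[0],4),round(h[1],4),'topz',np.round(np.percentile(P[:,2],[50,90,97]),4))
    return T,im,d
E
python3 - <<'E'
from h import *
look(['pot_red_center','stand_top','pot_green_center','pot_yellow_center'],'w1')
E
```

```text
pot_red_center 0.68 [251, 236, 302, 286] fit [0.6356 0.0144] 1437 0.0004 mid [0.6365 0.0149] circ [0.6363 0.0145] 0.0284 topz [0.0291 0.0507 0.0515]
stand_top 0.55 [245, 46, 322, 123] fit [0 0] 0 0 mid [0.6431 0.2313] circ [0.643  0.2321] 0.0452 topz [0.016  0.0177 0.0183]
pot_green_center 0.55 [87, 79, 142, 126] fit [0.4312 0.2193] 1583 0.0005 mid [0.4319 0.219 ] circ [0.4321 0.2192] 0.0285 topz [0.0304 0.0509 0.0518]
pot_yellow_center 0.71 [123, 257, 163, 300] fit [ 0.4596 -0.018 ] 884 0.0007 mid [0.5087 0.0427] circ [0.5142 0.045 ] 0.1141 topz [0.0308 0.0506 0.0518]
```

View pics/w1.png

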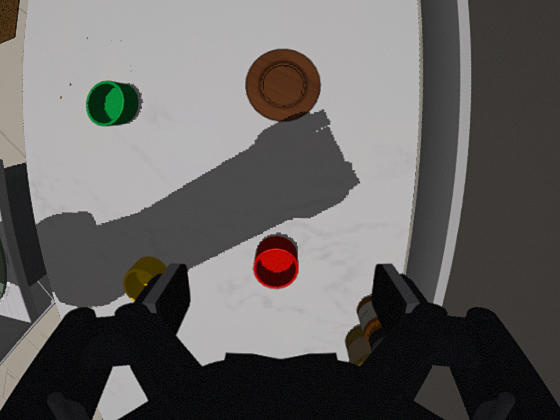

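The wrist picture shows the stand at pixel (283, 85), the red pot at (276, 262) and the green pot at (112, 103). It agrees with the fixed cameras to within 2 mm. Next I check the clearance to the jars and bottle.

```bash
python3 - <<'E'
from h import *
C=[]
for c in ['scene','side']:
    im,d=bot.grab_frame(c); C.append(cloud(c,d))
for i,P in enumerate(C):
  for n,(x,y) in dict(red=(.636,.0145),stand=(.643,.232),yel=(.457,-.02),blue=(.618,-.246),lid=(.434,-.254)).items():
    for z0 in (.02,.07):
        m=(P[:,2]>z0)&(P[:,2]<z0+.05)&(np.hypot(P[:,0]-x,P[:,1]-y)>.036)&(abs(P[:,0]-x)<.14)&(abs(P[:,1]-y)<.06)
        Q=P[m]-[x,y,0]
        print(i,n,z0,m.sum(), np.round(Q[np.argsort(abs(Q[:,0]))[:3]],3).tolist())
E
```

```text
0 red 0.02 0 []
0 red 0.07 0 []
0 stand 0.02 3 [[0.027, 0.029, 0.021], [-0.036, -0.011, 0.02], [0.038, 0.002, 0.021]]
0 stand 0.07 0 []
0 yel 0.02 0 []
0 yel 0.07 0 []
0 blue 0.02 39 [[0.13, 0.06, 0.059], [0.13, 0.048, 0.062], [0.131, 0.054, 0.052]]
0 blue 0.07 31 [[0.131, 0.058, 0.106], [0.132, 0.051, 0.075], [0.133, 0.055, 0.109]]
0 lid 0.02 0 []
0 lid 0.07 0 []
1 red 0.02 0 []
1 red 0.07 0 []
1 stand 0.02 5 [[-0.001, -0.045, 0.022], [-0.011, -0.039, 0.021], [0.016, -0.039, 0.022]]
1 stand 0.07 0 []
1 yel 0.02 0 []
1 yel 0.07 0 []
1 blue 0.02 36 [[0.134, 0.051, 0.025], [0.134, 0.048, 0.023], [0.135, 0.055, 0.058]]
1 blue 0.07 18 [[0.136, 0.05, 0.075], [0.136, 0.048, 0.073], [0.136, 0.057, 0.076]]
1 lid 0.02 0 []
1 lid 0.07 0 []
```

Call:
{"method": "move_arm", "body": {
  "series": [
    [[-4,-0.2,4],[0,0,0],100],
    [[-8,-0.4,8],[0,0,0],100],
    [[-9.6,-0.5,10.5],[0,0,0],100],
    [[-9.6,-0.5,10.5],[0,0,0],100],
    [[-9.6,-0.5,10.5],[0,0,0],100],
    [[-9.6,-0.5,10.5],[0,0,0],100],
    [[-9.6,-0.5,10.5],[0,0,0],100],
    [[-9.6,-0.5,10.5],[0,0,0],100]
  ]
}}

```text
clock: 4.28
position: [0.6365, 0.0158, 0.1577]
tool_rot: [3.14, -0.001, 1.572]
force: [-0.3, 0.2, 0.7]
grip_width: 0.0853
finger_force: 0.0
```

```bash
python3 - <<'E'
from h import *
look(['pot_red_center'],'w2')
s=bot.observe();print(s['position'],s['tool_rot'],s['qpos'],s['qd'].max())
E
```

```text
pot_red_center 0.93 [246, 164, 315, 238] fit [0.6359 0.0145] 2299 0.0003 mid [0.6362 0.0149] circ [0.6358 0.0147] 0.028 topz [0.0201 0.0508 0.0515]
[0.6363482  0.01558996 0.15740958] [ 3.13994984e+00 -3.07855781e-04  1.57179692e+00] [ 0.17865472  0.65298939 -0.45205902  1.61914628  0.33356614  0.94516313
 -0.3882035 ] 0.0052506628288626605
```

View pics/w2.png

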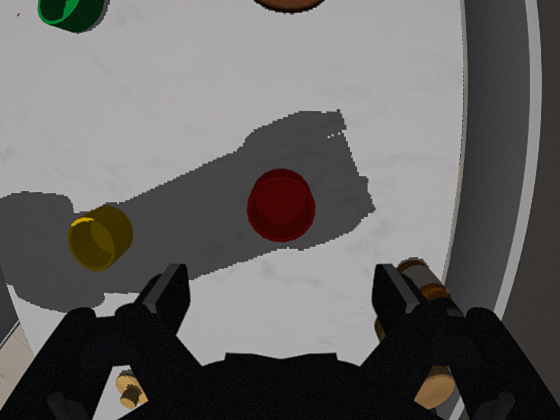

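The red pot is at (281, 204), centred between the fingers. I go down and grip it.

Call:
{"method": "move_arm", "body": {
  "series": [
    [[-0.1,0,4],[0,0,0],100],
    [[-0.1,0,8],[0,0,0],100],
    [[-0.1,0,11],[0,0,0],100],
    [[-0.1,0,13.2],[0,0,0],100],
    [[-0.1,0,14.4],[0,0,0],100],
    [[-0.1,0,14.7],[0,0,0],100],
    [[-0.1,0,14.7],[0,0,0],100],
    [[-0.1,0,14.7],[0,0,0],100],
    [[-0.1,0,14.7],[0,0,0],20],
    [[-0.1,0,14.7],[0,0,0],20],
    [[-0.1,0,14.7],[0,0,0],20],
    [[-0.1,0,14.7],[0,0,0],20],
    [[-0.1,0,14.7],[0,0,0],20],
    [[-0.1,0,14.7],[0,0,0],20],
    [[-0.1,0,14.7],[0,0,0],20],
    [[-0.1,0,14.7],[0,0,0],20]
  ],
  "squeeze": 40
}}

```text
clock: 5.72
position: [0.6366, 0.0136, 0.0107]
tool_rot: [3.14, 0.0, 1.571]
force: [-2.4, 0.3, 12.1]
grip_width: 0.0554
finger_force: 40.3
```

Call:
{"method": "move_arm", "body": {
  "series": [
    [[0,0,-2],[0,0,0],20],
    [[0,0,-5],[0,0,0],20],
    [[2,0,-8],[0,0,0],20],
    [[5,0.2,-8],[0,0,0],20],
    [[9,0.4,-8],[0,0,0],20],
    [[13,0.5,-8],[0,0,0],20],
    [[17,0.6,-8],[0,0,0],20],
    [[20,0.7,-8],[0,0,0],20],
    [[21.7,0.7,-8],[0,0,0],20],
    [[21.7,0.7,-8],[0,0,0],20],
    [[21.7,0.7,-8],[0,0,0],20],
    [[21.7,0.7,-8],[0,0,0],20],
    [[21.7,0.7,-8],[0,0,0],20],
    [[21.7,0.7,-8],[0,0,0],20]
  ]
}}

```text
clock: 6.88
position: [0.6432, 0.2292, 0.0894]
tool_rot: [3.141, 0.0, 1.569]
force: [-0.3, 0.4, -0.7]
grip_width: 0.0552
finger_force: 43.0
```

```bash
python3 - <<'E'
from h import *
T,im,d=look(['pot_red_center','stand_top'],'w3')
s=bot.observe();print(s['position'],s['tool_rot'],s['force'])
im,d=bot.grab_frame('side')
r=bot.trace('side','pot_red_center')[0];P=cloud('side',d,r['mask']);print(r['conf'],fit(P,np.array([.024,.028]),.0,.3),np.percentile(P,[2,50,98],axis=0))
E
```

```text
pot_red_center 0.62 [206, 208, 355, 354] fit [0.6428 0.2347] 16550 0.001 mid [0.6425 0.2318] circ [0.6423 0.2286] 0.0298 topz [0.1113 0.1294 0.13  ]
stand_top 0.83 [219, 151, 345, 245] fit [0 0] 0 0 mid [0.6432 0.2462] circ [0.6434 0.2325] 0.0447 topz [0.0162 0.0175 0.0179]
[0.64310372 0.22994651 0.08941437] [3.14146659e+00 5.72397583e-05 1.56990562e+00] [ 0.16844004 -0.44186267 -1.66251951]
0.56 (array([0.6438986 , 0.22943135]), 286, np.float64(0.00123981969645039)) [[0.61776307 0.19952948 0.06256551]
 [0.64244492 0.2152819  0.11197916]
 [0.66909493 0.27697803 0.13032042]]
```

View pics/w3.png

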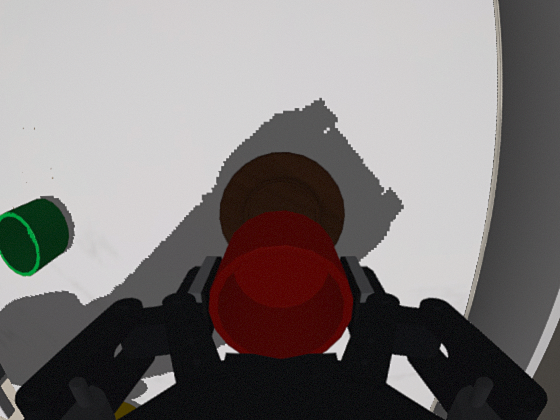

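The red pot, held upright, is at (281, 285) and sits above the stand at (282, 200). The offset is about 1 mm in y. I'm lowering it.

Call:
{"method": "move_arm", "body": {
  "series": [
    [[0.12,0,2],[0,0,0],20],
    [[0.12,0,4],[0,0,0],20],
    [[0.12,0,5.2],[0,0,0],20],
    [[0.12,0,5.8],[0,0,0],20],
    [[0.12,0,6.2],[0,0,0],20],
    [[0.12,0,6.5],[0,0,0],20],
    [[0.12,0,6.7],[0,0,0],20],
    [[0.12,0,6.8],[0,0,0],20],
    [[0.12,0,6.8],[0,0,0],20],
    [[0.12,0,6.8],[0,0,0],20]
  ]
}}

```text
clock: 7.97
position: [0.6431, 0.2319, 0.0218]
tool_rot: [3.141, -0.0, 1.571]
force: [0.1, 0.1, -0.3]
grip_width: 0.0552
finger_force: 43.0
```

Call:
{"method": "move_arm", "body": {
  "series": [
    [[-0.05,0,0.06],[0,0,0],20],
    [[-0.05,0,0.1],[0,0,0],20],
    [[-0.05,0,0.1],[0,0,0],20],
    [[-0.05,0,0.1],[0,0,0],100],
    [[-0.05,0,0.1],[0,0,0],100],
    [[-0.05,0,0.1],[0,0,0],100],
    [[-0.05,0,0.1],[0,0,0],100],
    [[-0.05,0,0.1],[0,0,0],100],
    [[-0.05,0,0.1],[0,0,0],100],
    [[-0.05,0,0.1],[0,0,0],100],
    [[-0.05,0,-3],[0,0,0],100],
    [[-0.05,0,-7],[0,0,0],100],
    [[-0.05,0,-11],[0,0,0],100],
    [[-0.05,0,-13],[0,0,0],100],
    [[-0.05,0,-13],[0,0,0],100],
    [[-0.05,0,-13],[0,0,0],100],
    [[-0.05,0,-13],[0,0,0],100]
  ]
}}

```text
clock: 9.38
position: [0.6425, 0.2311, 0.1507]
tool_rot: [-3.141, 0.0, 1.571]
force: [0.3, 0.3, -1.8]
grip_width: 0.0853
finger_force: 0.0
```

```bash
python3 - <<'E'
from h import *
look(['pot_red_center','stand_top'])
s=bot.observe();print(s['position'],s['tool_rot'],s['force'])
E
```

```text
pot_red_center 0.75 [242, 167, 319, 245] fit [0.6423 0.2369] 4540 0.0014 mid [0.6422 0.2327] circ [0.6422 0.2322] 0.0282 topz [0.0314 0.0608 0.0614]
stand_top 0.94 [230, 145, 334, 237] fit [0 0] 0 0 mid [0.6431 0.2393] circ [0.643  0.2322] 0.0452 topz [0.0167 0.0176 0.0182]
[0.64240185 0.23110445 0.15007614] [-3.13988033e+00  6.19231323e-04  1.57091274e+00] [ 0.56347892  0.5823371  -0.48175347]
```

Red is seated: its rim is at 60 mm and its axis within 1 mm. Yellow is next.

Call:
{"method": "move_arm", "body": {
  "series": [
    [[-3,-2.2,-1],[0,0,0],100],
    [[-6,-4.4,-1],[0,0,0],100],
    [[-9,-6.7,-1],[0,0,0],100],
    [[-12,-8.9,-1],[0,0,0],100],
    [[-15,-11.1,-1],[0,0,0],100],
    [[-18,-13.3,-1],[0,0,0],100],
    [[-21,-15.6,-1],[0,0,0],100],
    [[-23.5,-17.4,-1],[0,0,0],100],
    [[-25.1,-18.6,-1],[0,0,0],100],
    [[-25.1,-18.6,-1],[0,0,0],100],
    [[-25.1,-18.6,-1],[0,0,0],100],
    [[-25.1,-18.6,-1],[0,0,0],100],
    [[-25.1,-18.6,-1],[0,0,0],100],
    [[-25.1,-18.6,-1],[0,0,0],100]
  ]
}}

```text
clock: 10.7
position: [0.4572, -0.0188, 0.1611]
tool_rot: [-3.141, -0.0, 1.572]
force: [0.7, -0.5, 0.3]
grip_width: 0.0853
finger_force: 0.0
```

```bash
python3 - <<'E'
from h import *
look(['pot_yellow_center'])
s=bot.observe();print(s['position'],s['tool_rot'],s['qpos'])
E
```

```text
pot_yellow_center 0.61 [245, 166, 310, 241] fit [ 0.4557 -0.0196] 2286 0.0003 mid [ 0.4555 -0.0193] circ [ 0.4559 -0.0197] 0.0283 topz [0.0206 0.0509 0.0516]
[ 0.45709396 -0.0190403   0.16114503] [-3.14140377e+00 -3.12050270e-04  1.57174200e+00] [ 0.2978508   0.39486511 -0.48216441  2.07650032  0.2703084   0.72986014
 -0.35490191]
```

Call:
{"method": "move_arm", "body": {
  "series": [
    [[-0.05,-0.14,4],[0,0,0],100],
    [[-0.05,-0.14,8],[0,0,0],100],
    [[-0.05,-0.14,11],[0,0,0],100],
    [[-0.05,-0.14,13.4],[0,0,0],100],
    [[-0.05,-0.14,14.7],[0,0,0],100],
    [[-0.05,-0.14,15],[0,0,0],100],
    [[-0.05,-0.14,15],[0,0,0],100],
    [[-0.05,-0.14,15],[0,0,0],100],
    [[-0.05,-0.14,15],[0,0,0],20],
    [[-0.05,-0.14,15],[0,0,0],20],
    [[-0.05,-0.14,15],[0,0,0],20],
    [[-0.05,-0.14,15],[0,0,0],20],
    [[-0.05,-0.14,15],[0,0,0],20],
    [[-0.05,-0.14,15],[0,0,0],20],
    [[-0.05,-0.14,15],[0,0,0],20],
    [[-0.05,-0.14,15],[0,0,0],20]
  ]
}}

```text
clock: 12.13
position: [0.456, -0.0203, 0.0124]
tool_rot: [3.14, 0.0, 1.57]
force: [-3.2, 0.7, 19.0]
grip_width: 0.0549
finger_force: 38.7
```

Call:
{"method": "move_arm", "body": {
  "series": [
    [[0,0,-3],[0,0,0],20],
    [[0,0,-7],[0,0,0],20],
    [[1.5,1.1,-10.4],[0,0,0],20],
    [[4,3,-10.4],[0,0,0],20],
    [[7,5.2,-10.4],[0,0,0],20],
    [[10,7.4,-10.4],[0,0,0],20],
    [[13,9.7,-10.4],[0,0,0],20],
    [[16,11.9,-10.4],[0,0,0],20],
    [[19,14.1,-10.4],[0,0,0],20],
    [[22,16.3,-10.4],[0,0,0],20],
    [[24,17.8,-10.4],[0,0,0],20],
    [[25.1,18.65,-10.4],[0,0,0],20],
    [[25.1,18.65,-10.4],[0,0,0],20],
    [[25.1,18.65,-10.4],[0,0,0],20],
    [[25.1,18.65,-10.4],[0,0,0],20],
    [[25.1,18.65,-10.4],[0,0,0],20],
    [[25.1,18.65,-10.4],[0,0,0],20]
  ]
}}

```text
clock: 13.55
position: [0.642, 0.2299, 0.1156]
tool_rot: [3.141, 0.0, 1.57]
force: [0.1, -0.0, -0.8]
grip_width: 0.0546
finger_force: 43.1
```

```bash
python3 - <<'E'
from h import *
T,im,d=look(['pot_yellow_center','pot_red_center'])
s=bot.observe();print(s['position'],s['tool_rot'],s['force'])
im2,d=bot.grab_frame('side')
for t in ['pot_yellow_center','pot_red_center']:
    r=bot.trace('side',t)[0];P=cloud('side',d,r['mask']);print(r['conf'],fit(P,np.array([.024,.028]),.0,.3),np.percentile(P,[2,50,98],axis=0))
save('a4',np.hstack([im[100:400,100:400],cv2.resize(im2[140:260,240:360],(300,300),interpolation=cv2.INTER_CUBIC)]))
E
```

```text
pot_yellow_center 0.86 [210, 210, 350, 358] fit [0.6412 0.235 ] 16207 0.0009 mid [0.6413 0.232 ] circ [0.6417 0.2306] 0.0282 topz [0.1361 0.1538 0.1545]
pot_red_center 0.74 [238, 172, 326, 226] fit [0.642 0.229] 2607 0.0027 mid [0.6425 0.2464] circ [0.6423 0.2344] 0.0275 topz [0.0316 0.061  0.0617]
[0.64201898 0.23034402 0.11554134] [3.14139708e+00 9.64520555e-05 1.57024606e+00] [-0.55340548 -0.26652527 -0.77065937]
0.61 (array([0.64205205, 0.22982032]), 290, np.float64(0.0011555856333360683)) [[0.61744383 0.19875089 0.10913631]
 [0.64201142 0.21539621 0.13631278]
 [0.66773279 0.26108669 0.15560937]]
0.52 (array([0.64330844, 0.23105113]), 261, np.float64(0.0010656180200726562)) [[0.6164662  0.20126928 0.01846708]
 [0.64195582 0.21739455 0.04367983]
 [0.66840877 0.26268946 0.06356463]]
```

View pics/a4.png

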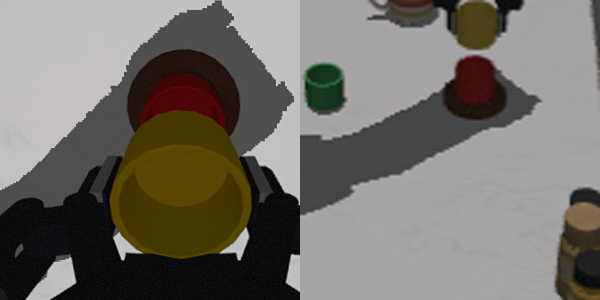

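Yellow is held upright, with the red mouth (180, 90 in the left crop) centred below it. The correction is about 1 mm, then down 49 mm.

Call:
{"method": "move_arm", "body": {
  "series": [
    [[0.1,0,1.5],[0,0,0],20],
    [[0.1,0,3],[0,0,0],20],
    [[0.1,0,3.8],[0,0,0],20],
    [[0.1,0,4.2],[0,0,0],20],
    [[0.1,0,4.5],[0,0,0],20],
    [[0.1,0,4.7],[0,0,0],20],
    [[0.1,0,4.8],[0,0,0],20],
    [[0.1,0,4.85],[0,0,0],20],
    [[0.1,0,4.85],[0,0,0],20],
    [[0.1,0,4.85],[0,0,0],20]
  ]
}}

```text
clock: 14.68
position: [0.6422, 0.2319, 0.0672]
tool_rot: [3.141, -0.0, 1.571]
force: [-0.2, -0.3, -1.1]
grip_width: 0.0547
finger_force: 43.1
```

Call:
{"method": "move_arm", "body": {
  "series": [
    [[0,0,0.05],[0,0,0],20],
    [[0,0,0.08],[0,0,0],20],
    [[0,0,0.08],[0,0,0],20],
    [[0,0,0.08],[0,0,0],100],
    [[0,0,0.08],[0,0,0],100],
    [[0,0,0.08],[0,0,0],100],
    [[0,0,0.08],[0,0,0],100],
    [[0,0,0.08],[0,0,0],100],
    [[0,0,0.08],[0,0,0],100],
    [[0,0,0.08],[0,0,0],100],
    [[0,0,-2],[0,0,0],100],
    [[0,0,-5],[0,0,0],100],
    [[0,0,-9],[0,0,0],100],
    [[0,0,-12],[0,0,0],100],
    [[0,0,-13],[0,0,0],100],
    [[0,0,-13],[0,0,0],100],
    [[0,0,-13],[0,0,0],100]
  ]
}}

```text
clock: 16.1
position: [0.642, 0.2317, 0.1968]
tool_rot: [3.141, 0.0, 1.571]
force: [-1.2, -0.5, -0.6]
grip_width: 0.0858
finger_force: 0.0
```

```bash
python3 - <<'E'
from h import *
look(['pot_yellow_center','pot_red_center'])
s=bot.observe();print(s['position'],s['tool_rot'],s['force'])
E
```

```text
pot_yellow_center 0.65 [243, 168, 315, 248] fit [0.6414 0.237 ] 4425 0.0014 mid [0.6411 0.2327] circ [0.6414 0.2323] 0.0282 topz [0.0752 0.1048 0.1054]
pot_red_center 0.71 [257, 162, 308, 177] fit [0.6422 0.232 ] 208 0.0001 mid [0.648  0.2561] circ [0.6481 0.2552] 0.0149 topz [0.0427 0.0575 0.0601]
[0.64146156 0.23154713 0.19529039] [-3.13970508e+00  8.09926372e-04  1.57088243e+00] [-0.07028181 -0.67082351  0.02914752]
```

Yellow is seated (rim at 104 mm). Blue is next.

Call:
{"method": "move_arm", "body": {
  "series": [
    [[-3,0,0],[0,0,0],100],
    [[-7,-0.3,0],[0,0,0],100],
    [[-11,-0.5,0],[0,0,0],100],
    [[-15,-0.7,0],[0,0,0],100],
    [[-19,-1,0],[0,0,0],100],
    [[-23,-1.2,0],[0,0,0],100],
    [[-27,-1.4,0],[0,0,0],100],
    [[-31,-1.6,0],[0,0,0],100],
    [[-35,-1.8,0],[0,0,0],100],
    [[-39,-2,1],[0,0,0],100],
    [[-43,-2.2,2],[0,0,0],100],
    [[-46,-2.3,3],[0,0,0],100],
    [[-47.7,-2.3,3.5],[0,0,0],100],
    [[-47.7,-2.3,3.5],[0,0,0],100],
    [[-47.7,-2.3,3.5],[0,0,0],100],
    [[-47.7,-2.3,3.5],[0,0,0],100],
    [[-47.7,-2.3,3.5],[0,0,0],100],
    [[-47.7,-2.3,3.5],[0,0,0],100]
  ]
}}

```text
clock: 17.75
position: [0.6194, -0.2438, 0.1621]
tool_rot: [3.141, -0.0, 1.573]
force: [-0.6, 0.9, -0.2]
grip_width: 0.0853
finger_force: 0.0
```

```bash
python3 - <<'E'
from h import *
look(['pot_blue_center'])
s=bot.observe();print(s['position'],s['tool_rot'],s['qpos'])
E
```

```text
pot_blue_center 0.59 [244, 166, 314, 240] fit [ 0.6186 -0.2447] 2273 0.0003 mid [ 0.6184 -0.2442] circ [ 0.6187 -0.2446] 0.0281 topz [0.0202 0.0509 0.0515]
[ 0.61931411 -0.24432335  0.1620948 ] [3.14118305e+00 8.90033551e-06 1.57192808e+00] [ 0.54587184  0.68582744 -0.41269545  1.53051002  0.30865035  0.98981411
  0.04716924]
```

Call:
{"method": "move_arm", "body": {
  "series": [
    [[0,-0.07,4],[0,0,0],100],
    [[0,-0.07,8],[0,0,0],100],
    [[0,-0.07,11],[0,0,0],100],
    [[0,-0.07,13.4],[0,0,0],100],
    [[0,-0.07,14.7],[0,0,0],100],
    [[0,-0.07,15.1],[0,0,0],100],
    [[0,-0.07,15.1],[0,0,0],100],
    [[0,-0.07,15.1],[0,0,0],100],
    [[0,-0.07,15.1],[0,0,0],20],
    [[0,-0.07,15.1],[0,0,0],20],
    [[0,-0.07,15.1],[0,0,0],20],
    [[0,-0.07,15.1],[0,0,0],20],
    [[0,-0.07,15.1],[0,0,0],20],
    [[0,-0.07,15.1],[0,0,0],20],
    [[0,-0.07,15.1],[0,0,0],20],
    [[0,-0.07,15.1],[0,0,0],20]
  ]
}}

```text
clock: 19.18
position: [0.6189, -0.2455, 0.0123]
tool_rot: [3.14, 0.001, 1.57]
force: [-3.2, 0.5, 11.3]
grip_width: 0.0545
finger_force: 41.0
```

Call:
{"method": "move_arm", "body": {
  "series": [
    [[0,0,-3],[0,0,0],20],
    [[0,0,-7],[0,0,0],20],
    [[1,0,-11],[0,0,0],20],
    [[4,0.2,-13.5],[0,0,0],20],
    [[8,0.4,-14.4],[0,0,0],20],
    [[12,0.6,-14.4],[0,0,0],20],
    [[16,0.8,-14.4],[0,0,0],20],
    [[20,1,-14.4],[0,0,0],20],
    [[24,1.2,-14.4],[0,0,0],20],
    [[28,1.4,-14.4],[0,0,0],20],
    [[32,1.6,-14.4],[0,0,0],20],
    [[36,1.8,-14.4],[0,0,0],20],
    [[40,2,-14.4],[0,0,0],20],
    [[44,2.2,-14.4],[0,0,0],20],
    [[46.5,2.3,-14.4],[0,0,0],20],
    [[47.7,2.3,-14.4],[0,0,0],20],
    [[47.7,2.3,-14.4],[0,0,0],20],
    [[47.7,2.3,-14.4],[0,0,0],20],
    [[47.7,2.3,-14.4],[0,0,0],20],
    [[47.7,2.3,-14.4],[0,0,0],20]
  ]
}}

```text
clock: 20.85
position: [0.6417, 0.2299, 0.155]
tool_rot: [3.141, 0.001, 1.569]
force: [-0.2, -0.4, -1.2]
grip_width: 0.0542
finger_force: 43.2
```

```bash
python3 - <<'E'
from h import *
T,im,d=look(['pot_blue_center','pot_yellow_center'])
s=bot.observe();print(s['position'],s['tool_rot'],s['force'])
im2,d=bot.grab_frame('side')
for t in ['pot_blue_center','pot_yellow_center','pot_red_center']:
    r=bot.trace('side',t)[0];P=cloud('side',d,r['mask']);print(r['conf'],fit(P,np.array([.024,.028]),.0,.3),np.percentile(P,[2,50,98],axis=0)[:,2])
save('a5',np.hstack([im[100:400,100:400],cv2.resize(im2[120:240,240:360],(300,300),interpolation=cv2.INTER_CUBIC)]))
E
```

```text
pot_blue_center 0.72 [209, 209, 351, 356] fit [0.641  0.2352] 16259 0.001 mid [0.6411 0.2322] circ [0.6409 0.2309] 0.0283 topz [0.1755 0.1934 0.194 ]
pot_yellow_center 0.83 [236, 174, 323, 226] fit [0.6412 0.2295] 2604 0.0024 mid [0.6414 0.2475] circ [0.6414 0.2359] 0.0274 topz [0.0775 0.105  0.1056]
[0.64159021 0.23067085 0.15494282] [3.14141427e+00 2.94966067e-04 1.56940733e+00] [ 0.45325516  0.42870483 -0.39293581]
0.73 (array([0.64269582, 0.22964692]), 277, np.float64(0.0011765717427531276)) [0.15043343 0.17731052 0.19412468]
0.57 (array([0.64256688, 0.23173124]), 285, np.float64(0.0011816028920559503)) [0.06027922 0.08735381 0.10658933]
0.69 (array([0.6431122 , 0.23052762]), 163, np.float64(0.0011664519279644403)) [0.01557161 0.03928997 0.0615864 ]
```

View pics/a5.png

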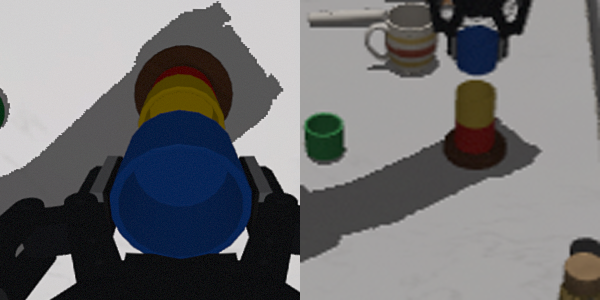

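Blue is upright above the yellow mouth, and the tower below is straight. I'm lowering about 44 mm.

Call:
{"method": "move_arm", "body": {
  "series": [
    [[0.08,0,1.5],[0,0,0],20],
    [[0.08,0,2.7],[0,0,0],20],
    [[0.08,0,3.4],[0,0,0],20],
    [[0.08,0,3.8],[0,0,0],20],
    [[0.08,0,4.1],[0,0,0],20],
    [[0.08,0,4.3],[0,0,0],20],
    [[0.08,0,4.4],[0,0,0],20],
    [[0.08,0,4.4],[0,0,0],20],
    [[0.08,0,4.4],[0,0,0],20]
  ]
}}

```text
clock: 21.95
position: [0.6415, 0.2327, 0.1111]
tool_rot: [3.141, -0.0, 1.571]
force: [-0.5, -0.2, -1.4]
grip_width: 0.0544
finger_force: 43.2
```

Call:
{"method": "move_arm", "body": {
  "series": [
    [[-0.07,0,0.05],[0,0,0],20],
    [[-0.07,0,0.08],[0,0,0],20],
    [[-0.07,0,0.08],[0,0,0],20],
    [[-0.07,0,0.08],[0,0,0],100],
    [[-0.07,0,0.08],[0,0,0],100],
    [[-0.07,0,0.08],[0,0,0],100],
    [[-0.07,0,0.08],[0,0,0],100],
    [[-0.07,0,0.08],[0,0,0],100],
    [[-0.07,0,0.08],[0,0,0],100],
    [[-0.07,0,0.08],[0,0,0],100],
    [[-0.07,0,-2],[0,0,0],100],
    [[-0.07,0,-5],[0,0,0],100],
    [[-0.07,0,-9],[0,0,0],100],
    [[-0.07,0,-12],[0,0,0],100],
    [[-0.07,0,-13],[0,0,0],100],
    [[-0.07,0,-13],[0,0,0],100],
    [[-0.07,0,-13],[0,0,0],100]
  ]
}}

```text
clock: 23.37
position: [0.6413, 0.2319, 0.2408]
tool_rot: [3.141, -0.0, 1.571]
force: [0.3, 0.8, 0.1]
grip_width: 0.0856
finger_force: 0.0
```

```bash
python3 - <<'E'
from h import *
look(['pot_blue_center','pot_yellow_center'])
s=bot.observe();print(s['position'],s['tool_rot'],s['force'])
E
```

```text
pot_blue_center 0.65 [245, 167, 317, 244] fit [0.6405 0.2373] 4372 0.0014 mid [0.6408 0.2331] circ [0.6405 0.2327] 0.0281 topz [0.1193 0.1488 0.1495]
[0.64077588 0.23166574 0.23925306] [-3.13957099e+00  8.17338070e-04  1.57086544e+00] [-0.09811593  0.68140098 -0.28099193]
```

Blue is seated (rim at 148 mm). The lid is next.

Call:
{"method": "move_arm", "body": {
  "series": [
    [[-3.4,-1.4,0],[0,0,0],100],
    [[-6.8,-2.9,0],[0,0,0],100],
    [[-10.2,-4.4,0],[0,0,0],100],
    [[-13.6,-5.8,0],[0,0,0],100],
    [[-17,-7.3,1],[0,0,0],100],
    [[-20.4,-8.7,2],[0,0,0],100],
    [[-23.8,-10.2,3],[0,0,0],100],
    [[-27.2,-11.6,4],[0,0,0],100],
    [[-30.6,-13.1,5],[0,0,0],100],
    [[-34,-14.5,6],[0,0,0],100],
    [[-37.4,-16,7],[0,0,0],100],
    [[-40.8,-17.4,8],[0,0,0],100],
    [[-44.2,-18.9,8.5],[0,0,0],100],
    [[-47,-20,9],[0,0,0],100],
    [[-48.6,-20.7,9],[0,0,0],100],
    [[-48.6,-20.7,9],[0,0,0],100],
    [[-48.6,-20.7,9],[0,0,0],100],
    [[-48.6,-20.7,9],[0,0,0],100],
    [[-48.6,-20.7,9],[0,0,0],100],
    [[-48.6,-20.7,9],[0,0,0],100]
  ]
}}

```text
clock: 25.18
position: [0.4347, -0.2531, 0.1507]
tool_rot: [-3.142, -0.0, 1.572]
force: [-0.1, 0.7, 0.7]
grip_width: 0.0853
finger_force: 0.0
```

```bash
python3 - <<'E'
from h import *
T,im,d=look(['lid_knob'],'w6')
s=bot.observe();print(s['position'],s['tool_rot'],s['qpos'])
r=bot.trace('wrist','lid_knob')[0]; P=wcloud(T,d,r['mask'])
for a,b,R in ((.037,.06,0),(.027,.037,.012),(.008,.0155,.029)):
    Q=P[(P[:,2]>a)&(P[:,2]<b)]; print(a,len(Q),np.round((np.percentile(Q,1,axis=0)+np.percentile(Q,99,axis=0))/2,4), np.round(np.ptp(Q,axis=0),4), cv2.minEnclosingCircle(Q[:,:2].astype(np.float32)))
E
```

```text
lid_knob 0.82 [246, 169, 314, 233] fit [ 0.4324 -0.2598] 2010 0.0061 mid [ 0.4327 -0.254 ] circ [ 0.4323 -0.2545] 0.012 topz [0.0141 0.0406 0.0414]
[ 0.43461588 -0.25344669  0.15081071] [ 3.14149419e+00 -8.16271646e-05  1.57191560e+00] [ 0.70394002  0.46315653 -0.38327742  1.97849658  0.2488712   0.74486692
  0.17415319]
0.037 626 [ 0.4326 -0.2542  0.0399] [0.023  0.0239 0.0058] ((0.4323994219303131, -0.25449031591415405), 0.012037692591547966)
0.027 71 [ 0.4329 -0.2482  0.032 ] [0.0234 0.0109 0.0096] ((0.4326304793357849, -0.25357890129089355), 0.011812979355454445)
0.008 2429 [ 0.4325 -0.2541  0.0135] [0.0575 0.0572 0.0057] ((0.4326241910457611, -0.2547183036804199), 0.029093177989125252)
```

View pics/w6.png

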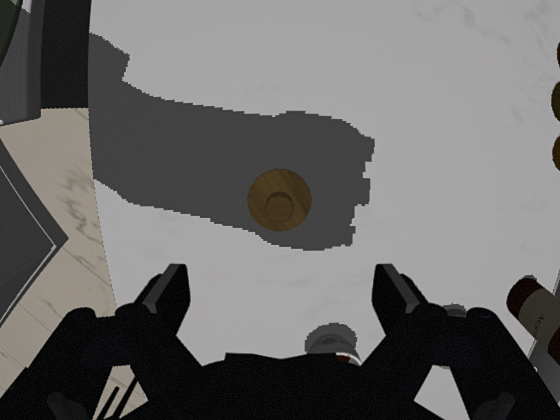

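The lid is at (280, 200) with its knob at (280, 206), knob top at 40 mm. I'm gripping with the tips just above the disc.

Call:
{"method": "move_arm", "body": {
  "series": [
    [[-0.1,-0.21,4],[0,0,0],100],
    [[-0.1,-0.21,8],[0,0,0],100],
    [[-0.1,-0.21,11],[0,0,0],100],
    [[-0.1,-0.21,12.8],[0,0,0],70],
    [[-0.1,-0.21,13.5],[0,0,0],60],
    [[-0.1,-0.21,13.5],[0,0,0],50],
    [[-0.1,-0.21,13.5],[0,0,0],50],
    [[-0.1,-0.21,13.5],[0,0,0],50],
    [[-0.1,-0.21,13.5],[0,0,0],50],
    [[-0.1,-0.21,13.5],[0,0,0],5],
    [[-0.1,-0.21,13.5],[0,0,0],5],
    [[-0.1,-0.21,13.5],[0,0,0],5],
    [[-0.1,-0.21,13.5],[0,0,0],5],
    [[-0.1,-0.21,13.5],[0,0,0],5],
    [[-0.1,-0.21,13.5],[0,0,0],5],
    [[-0.1,-0.21,13.5],[0,0,0],5],
    [[-0.1,-0.21,13.5],[0,0,0],5]
  ]
}}

```text
clock: 26.75
position: [0.4327, -0.2554, 0.0166]
tool_rot: [3.14, 0.001, 1.571]
force: [-0.8, 0.3, 10.9]
grip_width: 0.0223
finger_force: 38.7
```

Call:
{"method": "move_arm", "body": {
  "series": [
    [[0,0,-3],[0,0,0],5],
    [[0,0,-7],[0,0,0],5],
    [[1.5,0.6,-10.5],[0,0,0],5],
    [[4,1.7,-13],[0,0,0],5],
    [[7,3,-15],[0,0,0],5],
    [[10,4.3,-17],[0,0,0],5],
    [[13.4,5.7,-18.4],[0,0,0],5],
    [[16.8,7.2,-18.4],[0,0,0],5],
    [[20.2,8.6,-18.4],[0,0,0],5],
    [[23.6,10.1,-18.4],[0,0,0],5],
    [[27,11.6,-18.4],[0,0,0],5],
    [[30.4,13,-18.4],[0,0,0],5],
    [[33.8,14.5,-18.4],[0,0,0],5],
    [[37.2,15.9,-18.4],[0,0,0],5],
    [[40.6,17.4,-18.4],[0,0,0],5],
    [[44,18.8,-18.4],[0,0,0],5],
    [[47,20.1,-18.4],[0,0,0],5],
    [[48.6,20.8,-18.4],[0,0,0],5],
    [[48.6,20.8,-18.4],[0,0,0],5],
    [[48.6,20.8,-18.4],[0,0,0],5]
  ]
}}

```text
clock: 28.42
position: [0.6399, 0.2319, 0.1995]
tool_rot: [-3.141, -0.0, 1.572]
force: [-0.5, -0.9, -0.9]
grip_width: 0.0225
finger_force: 39.8
```

Call:
{"method": "move_arm", "body": {
  "series": [
    [[0,0,0],[0,0,0],5],
    [[0,0,0],[0,0,0],5],
    [[0,0,0],[0,0,0],5]
  ]
}}

```text
clock: 28.67
position: [0.6403, 0.2297, 0.2001]
tool_rot: [3.141, 0.0, 1.57]
force: [-1.1, -0.0, -1.0]
grip_width: 0.0223
finger_force: 39.8
```

```bash
python3 - <<'E'
from h import *
T,im,d=look(['lid_knob','pot_blue_center'])
s=bot.observe();print(s['position'],s['tool_rot'],s['force'])
r=bot.trace('wrist','lid_knob')[0]; P=wcloud(T,d,r['mask']); print(np.percentile(P[:,2],[1,10,30,50,70,90,99]))
Q=P[(P[:,2]>.185)&(P[:,2]<.202)]
# disc top plane: tilt
A=np.c_[Q[:,:2]-Q[:,:2].mean(0),np.ones(len(Q))]; print('tilt',np.linalg.lstsq(A,Q[:,2],rcond=None)[0])
im2,d=bot.grab_frame('side')
save('a7',np.hstack([im[100:400,100:400],cv2.resize(im2[100:220,240:360],(300,300),interpolation=cv2.INTER_CUBIC)]))
E
```

```text
lid_knob 0.85 [222, 204, 337, 315] fit [0.6682 0.1705] 3 0.0032 mid [0.6396 0.2309] circ [0.6395 0.2305] 0.012 topz [0.1977 0.2243 0.2249]
pot_blue_center 0.77 [238, 173, 322, 221] fit [0.6399 0.2299] 2185 0.0022 mid [0.641  0.2489] circ [0.6406 0.238 ] 0.0267 topz [0.1271 0.1491 0.1496]
[0.64028153 0.23032539 0.20006454] [3.14129451e+00 4.73803333e-05 1.57007207e+00] [-0.59943323 -0.2001531  -0.59774163]
[0.19176688 0.19646171 0.19719725 0.19774747 0.21805639 0.22433424
 0.22524586]
tilt [ 0.00626358 -0.02427396  0.19715105]
```

View pics/a7.png

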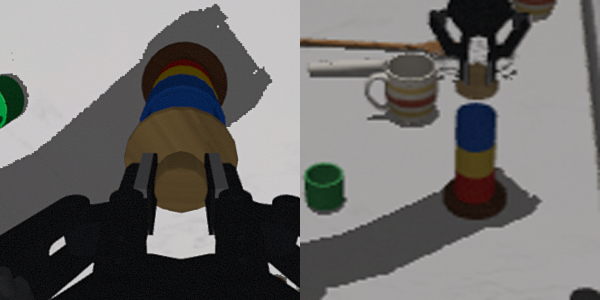

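The lid is held level above the blue mouth. The correction is about 2 mm in y and 1 mm in x, then I lower it.

Call:
{"method": "move_arm", "body": {
  "series": [
    [[0.15,0.08,1.3],[0,0,0],5],
    [[0.15,0.08,2.4],[0,0,0],5],
    [[0.15,0.08,3.1],[0,0,0],5],
    [[0.15,0.08,3.5],[0,0,0],5],
    [[0.15,0.08,3.8],[0,0,0],5],
    [[0.15,0.08,4],[0,0,0],5],
    [[0.15,0.08,4.05],[0,0,0],5],
    [[0.15,0.08,4.05],[0,0,0],5],
    [[0.15,0.08,4.05],[0,0,0],5]
  ]
}}

```text
clock: 29.67
position: [0.6411, 0.2325, 0.1596]
tool_rot: [3.141, -0.0, 1.571]
force: [-0.2, 0.3, 0.1]
grip_width: 0.0226
finger_force: 39.8
```

Call:
{"method": "move_arm", "body": {
  "series": [
    [[-0.03,0,0.05],[0,0,0],5],
    [[-0.03,0,0.1],[0,0,0],5],
    [[-0.03,0,0.1],[0,0,0],5],
    [[-0.03,0,0.1],[0,0,0],80],
    [[-0.03,0,0.1],[0,0,0],80],
    [[-0.03,0,0.1],[0,0,0],80],
    [[-0.03,0,0.1],[0,0,0],80],
    [[-0.03,0,0.1],[0,0,0],80],
    [[-0.03,0,0.1],[0,0,0],80],
    [[-0.03,0,0.1],[0,0,0],80],
    [[-0.03,0,-2],[0,0,0],80],
    [[-0.03,0,-5],[0,0,0],80],
    [[-0.03,0,-9],[0,0,0],80],
    [[-0.03,0,-12],[0,0,0],80],
    [[-0.03,0,-12],[0,0,0],80],
    [[-0.03,0,-12],[0,0,0],80],
    [[-0.03,0,-12],[0,0,0],80]
  ]
}}

```text
clock: 31.08
position: [0.6408, 0.2319, 0.2789]
tool_rot: [-3.141, 0.0, 1.571]
force: [0.2, -0.5, 0.1]
grip_width: 0.0681
finger_force: 0.0
```

```bash
python3 - <<'E'
from h import *
T,im,d=look(['lid_knob','pot_blue_center','pot_green_center'])
s=bot.observe();print(s['position'],s['force'],s['clock'])
im2,d=bot.grab_frame('side')
for t,R in [('pot_blue_center',.028),('pot_yellow_center',.028),('pot_red_center',.028),('lid_knob',.012)]:
    r=bot.trace('side',t)[0];P=cloud('side',d,r['mask']);print(t,r['conf'],fit(P,np.array([R]),.0 if R>.02 else .165,.3),np.percentile(P,[2,50,98],axis=0)[:,2])
save('a8',np.hstack([im[100:400,100:400],cv2.resize(im2[100:220,240:360],(300,300),interpolation=cv2.INTER_CUBIC)]))
E
```

```text
return _methods._mean(a, axis=axis, dtype=dtype,
  ret = um.true_divide(
Traceback (most recent call last):
  File "h.py", line 38, in look
    elif 'lid' in t: a=fit(P,np.array([.029]),.002,.0145)
                       ~~~^^^^^^^^^^^^^^^^^^^^^^^^^^^^^^^
  File "h.py", line 17, in fit
    best=min((least_squares(r,np.median(P,axis=0)+[a,b],loss='soft_l1',f_scale=.002) for a in (-.02,0,.02) for b in (-.02,0,.02)),key=lambda s:s.cost)
  File "h.py", line 17, in <genexpr>
    best=min((least_squares(r,np.median(P,axis=0)+[a,b],loss='soft_l1',f_scale=.002) for a in (-.02,0,.02) for b in (-.02,0,.02)),key=lambda s:s.cost)
              ~~~~~~~~~~~~~^^^^^^^^^^^^^^^^^^^^^^^^^^^^^^^^^^^^^^^^^^^^^^^^^^^^^^^^^
ValueError: Initial guess is outside of provided bounds
```

```bash
sed -i 's/np.array(\[.029\]),.002,.0145)/np.array([.029]),-1,1)/' h.py; python3 - <<'E'
from h import *
T,im,d=look(['lid_knob','pot_green_center'])
s=bot.observe();print(s['position'],s['force'],s['clock'])
r=bot.trace('wrist','lid_knob')[0]; P=wcloud(T,d,r['mask'])
Q=P[(P[:,2]<.16)&(P[:,2]>.15)]; print(cv2.minEnclosingCircle(Q[:,:2].astype(np.float32)),np.median(Q[:,2]))
im2,d=bot.grab_frame('side')
for t,R in [('pot_blue_center',.028),('pot_yellow_center',.028),('pot_red_center',.028)]:
    r=bot.trace('side',t)[0];P=cloud('side',d,r['mask']);print(t,r['conf'],fit(P,np.array([R]),.0,.3),np.percentile(P,[2,50,98],axis=0)[:,2])
save('a8',np.hstack([im[100:400,100:400],cv2.resize(im2[100:220,240:360],(300,300),interpolation=cv2.INTER_CUBIC)]))
E
```

```text
lid_knob 0.92 [245, 169, 318, 237] fit [0.6398 0.2173] 3438 0.0077 mid [0.6406 0.2333] circ [0.6404 0.2329] 0.012 topz [0.156  0.1826 0.1834]
pot_green_center 0.84 [101, 165, 154, 215] fit [0.4311 0.2192] 1373 0.0005 mid [0.4321 0.2202] circ [0.4317 0.2196] 0.0284 topz [0.0305 0.0509 0.0517]
[0.64079106 0.23199264 0.27843714] [0.08447747 0.31280625 0.27981364] 31.3333
((0.640458345413208, 0.233109250664711), 0.028823120519518852) 0.15575394290855082
pot_blue_center 0.65 (array([0.64142361, 0.23379865]), 192, np.float64(0.0014781297099928647)) [0.00092083 0.12604055 0.15079244]
pot_yellow_center 0.64 (array([0.64224742, 0.23293925]), 156, np.float64(0.0018584275091467588)) [0.06225046 0.08236321 0.10260624]
pot_red_center 0.57 (array([0.64356066, 0.23283261]), 162, np.float64(0.0018724804471029807)) [0.01559042 0.03972413 0.06213791]
```

View pics/a8.png

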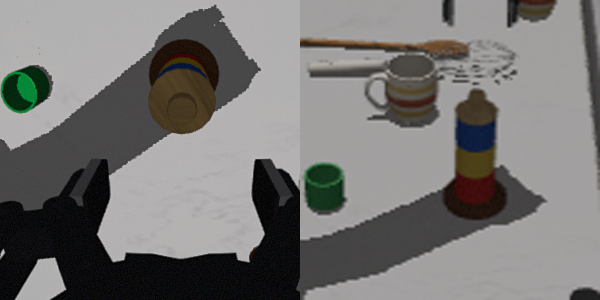

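The pictures show a straight tower with the lid level: disc top at about 155 mm and knob top at 182 mm, both as expected. The gripper is clear above it, and green hasn't moved. I'm handing in.

```bash
python3 -c "
from workcell import bot
print(bot.job_done())"
```

```text
the job is handed in; nothing more can be done
None
```

The tower is built in order on the stand (red, yellow, blue, lid); the last camera check showed it upright and fully seated with the gripper clear, and I handed the job in at about 31 s, though no verdict came back.

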